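# Close the print chest on its folding lid stay

## Task

The lid of the small wooden print chest is propped open by a locked folding stay. Break the stay by pushing its knuckle down and in towards the hinge, past the straight, then lower the lid gently until it is fully shut, without letting it slam. Leave the paste jar standing where it is.

Things in the scene. Friction and masses are not known exactly. Their poses are not given: they have to be found in the camera images.
- lid (a joint): Wooden lid, 260 mm along the hinge, 220 mm hinge to free edge, 12 mm thick; its underside lies on the hinge line. Rad: 0 = open, 95 degrees above level (start); grows as it closes; 1.658 = shut, level. Locked stay: it cannot close. Stay broken: the stiff hinge holds it wherever left; 2 to 8 N on its outer face (turned away from the box) near the free edge pushes it down, all the way.
- hinge (a point): Middle of the lid's hinge line, on the rim of a long side of the open wooden chest (260 x 220 mm, 110 mm high, walls 10 mm, fixed), 110 mm above the table. x along the hinge, z up, +y level and outwards: box and shut lid reach 220 mm towards -y and 130 mm either way in x. Behind the open lid (+y) 100 mm are free.
- knuckle (a point): Knuckle of the steel folding stay: centre of a barrel, 20 mm diameter, 36 mm long, parallel to the hinge, joining two 101 mm links; use its position only. Locked (start), in hinge axes: x -70, y -102, z 45 mm, bulging up. A few N down and to the hinge (30 degrees off vertical) get it straight in 14 mm; it is broken below z 18 mm, and stays so. It then folds freely into the chest as the lid closes.
- jar: Bystander: closed brown glass jar with a metal cap, 64 mm in diameter, 110 mm high, standing on the table beyond the chest's side opposite the hinge; origin at the centre of its underside, z axis up.

How it is judged:
By the outcome, as a careful person would: the job done as asked, in the order asked, and still so for the second after the job is handed in, with the robot touching nothing.
It also fails if it takes over 56 s, if anything falls off the work surface, if the arm or the gripper's body presses on something with over 40 N, if the wrist force passes 120 N, or if a joint passes its speed limit or range.

## Robot

A 6-joint arm with a two-finger parallel gripper is mounted at the origin on the work surface. World frame = base frame: x ahead of the robot, y to its left, z up, the work surface at z = 0. Lengths are in m, angles in degrees, forces in N, time in s.
With the tool pointing down it reaches from about 0.4 to 0.825 m from the base axis. Payload 7 kg.
Tool frame: the origin (TCP) lies at the very end of the fingers, on their centre line; the grasp point (between the pads) lies 19 mm behind it (r.grasp_offset is the z of the grasp point in the tool frame, in m); z points along the fingers, y is the direction in which the jaws open and shut (so a half turn about z gives the same grasp; the last joint's range is limited). The gripper opens to 88 mm and grips with 3 to 60 N. Pads are 19 mm wide; open, the fingers measure 130 mm over their backs; the gripper's body (78 mm by 193 mm) begins 47 mm behind the grasp point.
Start: joints at [-54.425, 20.546, 0.682, 0, -70.136, -16.507], TCP at [0.22, -0.638, 0.227] pointing down, gripper open.
Joint ranges: [-176.03, 176.03], [-82.01, 121.73], [-58.28, 71.71], [-173.87, 95.51], [-174.79, -0.11], [-173.66, 173.66]. Speed limits (degrees/s): [136.94, 136.94, 172.46, 180, 180, 180].

## Interface

Orientations are given as [roll, pitch, yaw] about the fixed x, y, z axes, in that order (R = Rz(yaw) Ry(pitch) Rx(roll)).
In Python, from plant import r gives the robot as it stands.
- The arm moves only by the tool carry_out, never from a script. Its argument "plan" is a list of rows, each a list of 6 numbers: the shift along the world's x, y, z in m, then the turn, a rotation vector about the world's x, y, z in rad. In form: [[tx, ty, tz, wx, wy, wz], ...]. A call has 1 to 12 rows; each row shifts and turns the pose as measured when the row begins; what a row does not reach is not made up. A row lasts 1/12 s, in which the tool goes at most 41.7 mm and 7.16 degrees, less where a joint would pass 70% of its speed; a pose out of reach is approached as far as the arm can. A call with a gripper value outside its range is refused whole. "fingers" is the closure, from -1 (fully open) to 1 (shut), set as the call begins (left out, the last holds). The fingers move at their own pace and stop on an object; "force" is the grip in N (left out, the last holds). Time passes only in rows, so rows that do not move let the fingers close. It gives the time, the measured TCP pose, the force and the opening at its end, in the units of the state.
- r.get_state(): the state, without advancing time (a new reading comes with each control period).
- r.capture(name): name is "side" or "top" or "wrist"; returns the picture (400x640x3 uint8, red, green, blue); there is no depth.
- r.camera_model(name): a dict with "fov_y" (degrees; the focal length in pixels is half the picture's height over the tangent of half this angle, whatever the lens; pixels are square), "cx", "cy" (the principal point, pixels), "R" (3x3) and "t" (3): a world point X has camera coordinates R X + t; the wrist camera has in their place "mount" (4x4, takes a point from camera to tool coordinates, whose origin is the TCP and whose axes are the flange's). Camera axes: x right, y down, z forward; pixel columns grow to the right and rows downward; lengths in m; the calibration is good to about 2 mm. A picture is of the moment at which its call begins: read the wrist's pose just before it. camera_model takes no time and is no camera call.
- r.close_job(): hands the job in, once; it reports no verdict.
The state is a dict: "time_s": time; "joints": joint angles; "qd": joint speeds; "joint_torque": joint torques, N m; "tcp_pos": TCP position; "eef_rot": TCP orientation; "contact_force": force on the tool from outside, world axes, zero at the start; "moment": the same for the moment, N m; "gripper_width": finger opening in m.
Only numpy, scipy, OpenCV 4.12 (cv2) and the standard library are available. Lean on these libraries where they do the work, as an engineer would, in place of code of your own. Each camera call takes 0.05 s, during which the arm holds its last target.

## Working session

There is one attempt and no reset: what is moved stays moved. The work goes in short steps, Python scripts to look and compute and a tool call to move; the robot and the scene stay as the last step left them, time stands still between calls to the robot, and variables do not carry over. Pictures are saved under pics/ and viewed, and the job is handed in when it is done.

Besides the shell and the picture viewer there is one more tool, called after ">>>" in YAML: its name, and indented under it one key for each argument. carry_out: Moves the arm, as the interface text tells. Its arguments: {"type":"object","properties":{"plan":{"type":"array"},"fingers":{"type":"number"},"force":{"type":"number"}},"required":["plan"]}

```bash
mkdir -p pics; ls
python3 - <<'E'
from plant import r
import cv2
for n in ["side","top","wrist"]:
    im=r.capture(n); cv2.imwrite(f"pics/{n}0.png",im[:,:,::-1]); print(n,r.camera_model(n))
print(r.get_state(), r.grasp_offset)
E
```

```text
pics
side {'fov_y': 42.89737190706809, 'cx': 313.6347294153235, 'cy': 195.69649110551913, 'R': array([[-0.6782599 , -0.73449029,  0.02208011],
       [-0.36344223,  0.30919958, -0.87880906],
       [ 0.63864956, -0.60408579, -0.47666247]]), 't': array([0.44184653, 0.24512472, 0.78696971])}
top {'fov_y': 57.56037968417284, 'cx': 322.4324436504889, 'cy': 194.53013242369488, 'R': array([[-0.01828888, -0.99960359,  0.02140531],
       [-0.99491764,  0.01607459, -0.09940073],
       [ 0.09901724, -0.02311445, -0.99481722]]), 't': array([0.12939851, 0.51981002, 0.96042211])}
wrist {'fov_y': 71.02728545576858, 'cx': 319.2604832208202, 'cy': 202.30680257965656, 'mount': array([[-8.47696769e-04, -9.52248484e-01, -3.05322954e-01,
         8.29476178e-02],
       [ 9.99999640e-01, -8.19072221e-04, -2.21850937e-04,
         4.51945341e-04],
       [-3.88243322e-05, -3.05323032e-01,  9.52248835e-01,
        -1.57539103e-01],
       [ 0.00000000e+00,  0.00000000e+00,  0.00000000e+00,
         1.00000000e+00]])}
{'time_s': 0.15, 'joints': array([-5.44245082e+01,  2.05815211e+01,  6.48113119e-01, -1.37796895e-02,
       -7.01355926e+01, -1.65081320e+01]), 'qd': array([-0.02061319, -0.10854525,  0.15999306,  0.03684455,  0.06710846,
       -0.0069369 ]), 'joint_torque': array([-3.01831569e-03, -5.83273709e+01,  2.93291223e+01,  7.00125128e+00,
        8.81055370e-03, -1.07869985e-04]), 'tcp_pos': array([ 0.22038497, -0.63764248,  0.22586347]), 'eef_rot': array([ 1.79930162e+02, -7.18658974e-03, -1.60937326e+02]), 'contact_force': array([-0.35944366, -0.03996749, -0.10211071]), 'moment': array([ 0.00255962, -0.03578448, -0.01683416]), 'gripper_width': 0.08766976215121286} -0.0188
```

View pics/side0.png

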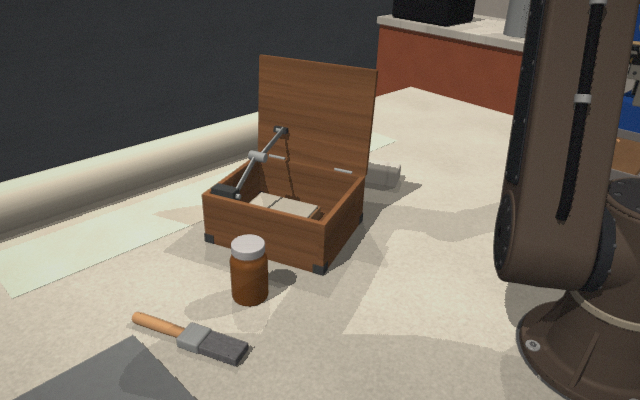

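View pics/top0.png

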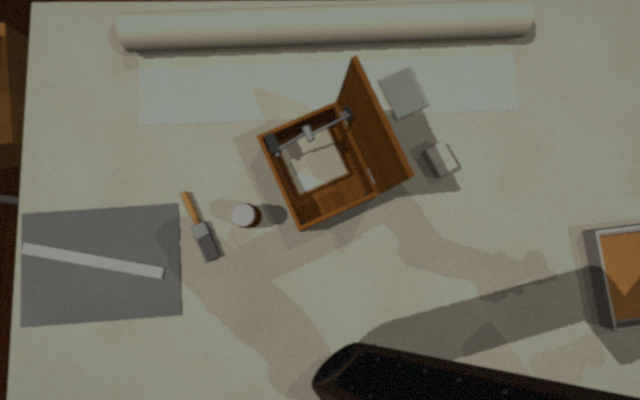

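View pics/wrist0.png

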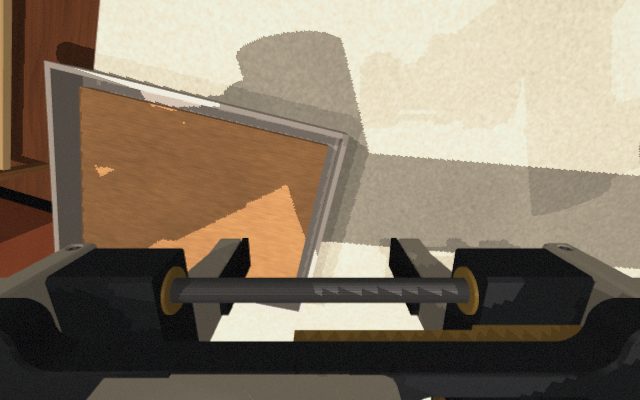

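The side picture shows the chest with its lid open: knuckle near (258,156), jar near (249,270). In the top picture the chest's corners are at about (262,137) and (300,228), the lid runs to (412,176), and the jar is at (245,215). The wrist picture only shows an unrelated tray. I'll enlarge the first two.

Run:
```python
import cv2
a=cv2.imread("pics/side0.png")[40:310,190:410]; cv2.imwrite("pics/side0c.png",cv2.convertScaleAbs(cv2.resize(a,None,fx=2.2,fy=2.2,interpolation=cv2.INTER_CUBIC),alpha=1.4))
a=cv2.imread("pics/top0.png")[45:245,225:475]; cv2.imwrite("pics/top0c.png",cv2.convertScaleAbs(cv2.resize(a,None,fx=3,fy=3,interpolation=cv2.INTER_CUBIC),alpha=1.8))
```

```text
(no output)
```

View pics/side0c.png

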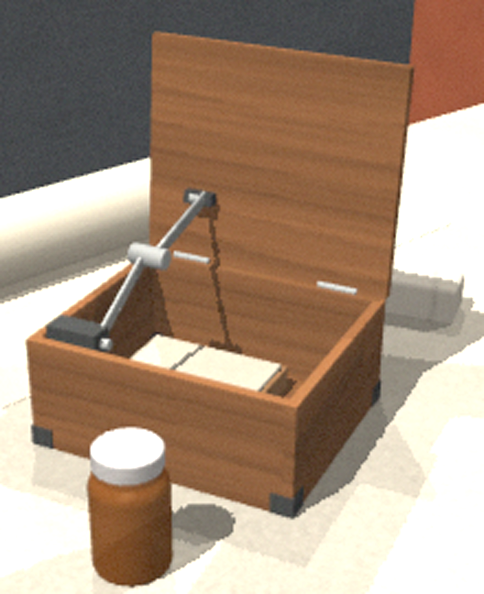

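View pics/top0c.png

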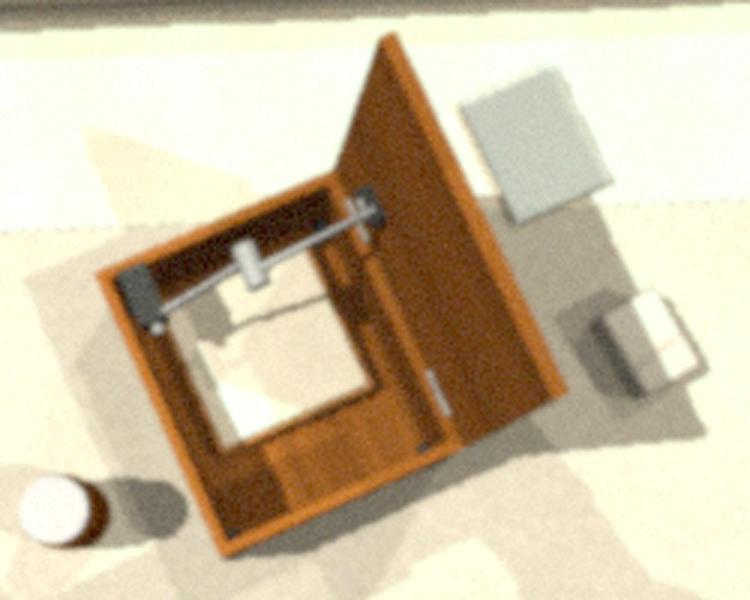

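```bash
cat > h.py <<'E'
import numpy as np, cv2
from plant import r
from scipy.optimize import least_squares
def proj(n,X):
    m=r.camera_model(n); f=200/np.tan(np.radians(m["fov_y"]/2)); c=np.asarray(X)@m["R"].T+m["t"]
    return np.c_[m["cx"]+f*c[:,0]/c[:,2], m["cy"]+f*c[:,1]/c[:,2]]
def w(p,L):
    c,s=np.cos(p[2]),np.sin(p[2]); L=np.asarray(L,float)
    return np.c_[p[0]+c*L[:,0]-s*L[:,1], p[1]+s*L[:,0]+c*L[:,1], p[3]+L[:,2]]
E
python3 - <<'E'
from h import *
L=np.array([[-130,-220,0],[130,-220,0],[130,0,0],[-130,0,0],[-70,-102,45]])/1e3
T=np.array([[98,273],[225,553],[460,447],[333,177],[250,263]])/3+[225,45]
S=np.array([[30,342],[295,405],[384,297],[149,255]])/2.2+[190,40]
Ls=L[[0,1,2,4]]
def res(p): return np.r_[(proj("top",w(p,L))-T).ravel(),(proj("side",w(p,Ls))-S).ravel()]
s=least_squares(res,[0.55,-0.05,-2.8,0.11],loss='soft_l1'); print(s.x,np.degrees(s.x[2])); print(res(s.x).reshape(-1,2).round(1))
p=s.x
# free-edge check
lt=np.array([[-130,19,219],[130,19,219],[-130,31,218],[130,31,218]])/1e3
print((proj("top",w(p,lt))-[225,45])*3, (proj("side",w(p,lt))-[190,40])*2.2)
# jar: cap top centre at z .11
J=np.array([[56,511]])/3+[225,45]; JS=np.array([[129,447]])/2.2+[190,40]
j=least_squares(lambda q:np.r_[(proj("top",[q])-J).ravel(),(proj("side",[q])-JS).ravel()],[.5,.2,.11]);print("jar",j.x,j.fun)
print("knuckle",w(p,[[-.07,-.102,.045]]), "local x,y", np.cos(p[2]),np.sin(p[2]))
for n in ["hinge"]: print(w(p,[[0,0,0],[-.13,0,0],[.13,0,0],[0,.0315,.219],[0,-.22,0]]))
E
```

```text
[ 0.63435875  0.03181645 -2.73158566  0.10724494] -156.5083294359768
[[-1.3 -0.8]
 [-1.2  0.6]
 [ 1.3 -1. ]
 [-0.1 -3.5]
 [ 0.5  0.2]
 [-1.8 -1.2]
 [ 1.3  0.9]
 [ 0.9  0.6]
 [ 0.4  0.5]]
[[378.91059759  34.81914188]
 [552.85815272 395.80570205]
 [395.42412221  28.39531188]
 [569.44506504 388.28336433]] [[151.59730949  33.0786571 ]
 [410.31478841  66.90527076]
 [157.68351867  31.5859999 ]
 [414.30909201  64.9334849 ]]
jar [0.4672659  0.31810671 0.10804839] [-0.76741758 -0.6796424   0.68383575  0.11480934]
knuckle [[0.65789821 0.15326559 0.15224494]] local x,y -0.9171180332718444 -0.3986157461109435
[[ 0.63435875  0.03181645  0.10724494]
 [ 0.75358409  0.0836365   0.10724494]
 [ 0.51513341 -0.0200036   0.10724494]
 [ 0.64691515  0.00292723  0.32624494]
 [ 0.54666329  0.23358242  0.10724494]]
```

The fit agrees within a few pixels, and hinge z comes out at 0.107 against the true 0.110. The knuckle is at about (0.658, 0.153, 0.155) and the jar at (0.467, 0.318). I'll move over the lid with the fingers closed.

>>> carry_out:
  plan:
    - [0.01, 0.02, 0.03, 0, 0, 0.11]
    - [0.01, 0.02, 0.03, 0, 0, 0.11]
    - [0.017, 0.032, 0.03, 0, 0, 0.11]
    - [0.017, 0.032, 0.025, 0, 0, 0.11]
    - [0.018, 0.034, 0.02, 0, 0, 0.11]
    - [0.018, 0.034, 0.02, 0, 0, 0.11]
    - [0.018, 0.034, 0.02, 0, 0, 0.11]
    - [0.018, 0.034, 0.01, 0, 0, 0.11]
    - [0.018, 0.034, 0.01, 0, 0, 0.11]
    - [0.018, 0.034, 0, 0, 0, 0.11]
    - [0.018, 0.034, 0, 0, 0, 0.11]
    - [0.018, 0.034, 0, 0, 0, 0.11]
  fingers: 1
  force: 20

```text
time_s: 1.15
tcp_pos: [0.4114, -0.259, 0.4138]
eef_rot: [179.3, -0.3, -82.6]
contact_force: [1.5, -0.6, 0.5]
gripper_width: 0.0134
```

>>> carry_out:
  plan:
    - [0.018, 0.036, 0.005, 0, 0, 0.1]
    - [0.018, 0.036, 0.005, 0, 0, 0.1]
    - [0.018, 0.036, 0.005, 0, 0, 0.08]
    - [0.018, 0.036, 0, 0, 0, 0]
    - [0.018, 0.036, 0, 0, 0, 0]
    - [0.018, 0.036, 0, 0, 0, 0]
    - [0.018, 0.036, 0, 0, 0, 0]
    - [0.02, 0.036, 0, 0, 0, 0]
    - [0.02, 0.036, 0, 0, 0, 0]
    - [0.02, 0.036, 0, -0.08, -0.035, 0]
    - [0.02, 0.036, 0, -0.08, -0.035, 0]
    - [0.02, 0.036, 0, -0.08, -0.035, 0]

```text
time_s: 2.15
tcp_pos: [0.6374, 0.1858, 0.4339]
eef_rot: [179.7, -15.6, -65.4]
contact_force: [2.1, -0.9, 0.4]
gripper_width: 0.0002
```

```bash
cat >> h.py <<'E'
from scipy.spatial.transform import Rotation as Ro
yl=np.array([0.3986,-0.9171,0]); xl=np.array([-0.9171,-0.3986,0]); H=np.array([.6344,.0318,.110])
def tgt(tilt,pos):
    s=r.get_state(); Rc=Ro.from_euler('xyz',s["eef_rot"],degrees=True)
    t=np.radians(tilt); z=np.cos(t)*np.array([0,0,-1])+np.sin(t)*yl
    y=xl if Rc.as_matrix()[:,1]@xl>0 else -xl
    Rt=Ro.from_matrix(np.c_[np.cross(y,z),y,z])
    d=s["tcp_pos"]-H
    print("t",s["time_s"],"tcp",s["tcp_pos"].round(4),"loc",(np.array([d@xl,d@yl,d[2]])*1e3).round(1),"F",s["contact_force"].round(1))
    print("shift",(np.asarray(pos)-s["tcp_pos"]).round(4),"turn",(Rt*Ro.from_euler('xyz',s["eef_rot"],degrees=True).inv()).as_rotvec().round(3))
def loc(x,y,z): return H+x*xl+y*yl+np.array([0,0,z])
E
python3 - <<'E'
from h import *
tgt(30,[.646,.181,.207])
cv2.imwrite("pics/w1.png",r.capture("wrist")[:,:,::-1])
E
```

```text
t 2.15 tcp [0.6374 0.1858 0.4339] loc [ -64.2 -140.   323.9] F [ 2.1 -0.9  0.4]
shift [ 0.0086 -0.0048 -0.2269] turn [-0.228 -0.107 -0.017]
```

View pics/w1.png

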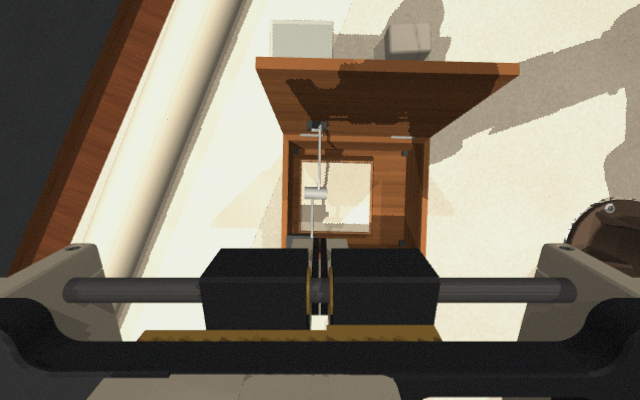

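The wrist picture shows the knuckle at (316,193), in line with the closed fingers near column 319, and the lid is behind it. I'll descend and finish the tilt.

>>> carry_out:
  plan:
    - [0.001, 0, -0.02, -0.057, -0.027, -0.004]
    - [0.001, 0, -0.03, -0.057, -0.027, -0.004]
    - [0.001, 0, -0.03, -0.057, -0.027, -0.004]
    - [0.001, 0, -0.03, -0.057, -0.027, -0.004]
    - [0.001, -0.001, -0.03, 0, 0, 0]
    - [0.001, -0.001, -0.03, 0, 0, 0]
    - [0.001, -0.001, -0.03, 0, 0, 0]
    - [0.001, -0.001, -0.02, 0, 0, 0]
    - [0, 0, -0.007, 0, 0, 0]
    - [0, 0, 0, 0, 0, 0]

```text
time_s: 3.03
tcp_pos: [0.6449, 0.1977, 0.1838]
eef_rot: [178.8, -31.6, -64.6]
contact_force: [0.2, 0.1, 0.8]
gripper_width: 0.0005
```

Run:
```python
from h import *
tgt(30,[.652,.167,.181])
a=r.capture("side")[40:310,190:410,::-1]; cv2.imwrite("pics/s2.png",cv2.convertScaleAbs(cv2.resize(a,None,fx=2.2,fy=2.2,interpolation=cv2.INTER_CUBIC),alpha=1.4))
a=r.capture("wrist")[:,:,::-1];cv2.imwrite("pics/w2.png",a)
```

```text
t 3.0333 tcp [0.6449 0.1977 0.1838] loc [ -75.8 -147.9   73.8] F [0.2 0.1 0.8]
shift [ 0.0071 -0.0307 -0.0028] turn [ 0.033 -0.005 -0.022]
```

View pics/s2.png

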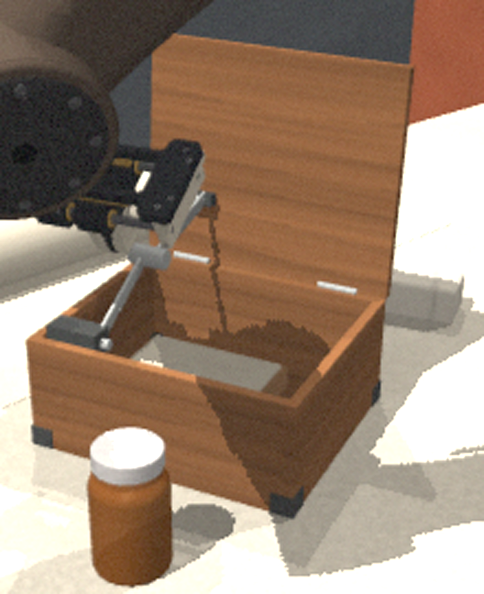

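View pics/w2.png

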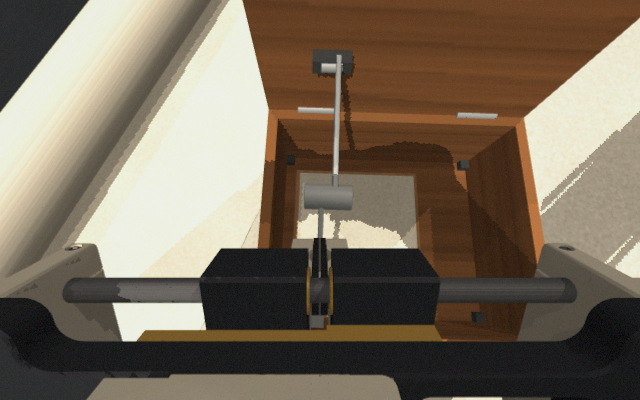

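The side picture shows the fingertips above and short of the knuckle at about (150,252). In the wrist picture the knuckle is at (328,197), so the tool is about 6 mm off along the hinge. I'll correct that first.

>>> carry_out:
  plan:
    - [0.0025, -0.011, 0, 0.016, -0.002, -0.01]
    - [0.0025, -0.011, 0, 0.016, -0.002, -0.01]
    - [0.0015, -0.008, 0, 0, 0, 0]
    - [0, 0, 0, 0, 0, 0]

```text
time_s: 3.47
tcp_pos: [0.6551, 0.1684, 0.1923]
eef_rot: [-179.2, -29.7, -66.8]
contact_force: [-0.9, -0.1, 0.1]
gripper_width: 0.0005
```

Run:
```python
from h import *
tgt(30,loc(-.07,-.107,.054))
a=r.capture("wrist")[:,:,::-1];cv2.imwrite("pics/w3.png",a)
```

```text
t 3.4667 tcp [0.6551 0.1684 0.1923] loc [ -73.4 -117.    82.3] F [-0.9 -0.1  0.1]
shift [ 0.0008 -0.0105 -0.0283] turn [-0.009  0.009 -0.002]
```

View pics/w3.png

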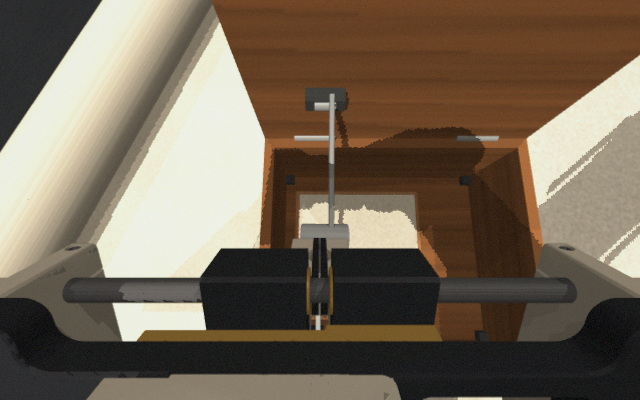

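The barrel centre is at column 325 against 319 for the fingers. I'll shift 3 mm and press along the 30° direction.

>>> carry_out:
  plan:
    - [-0.001, -0.003, -0.009, 0, 0, 0]
    - [0, -0.003, -0.009, 0, 0, 0]
    - [0, -0.003, -0.006, 0, 0, 0]
    - [0.001, -0.002, -0.004, 0, 0, 0]
    - [0, 0, 0, 0, 0, 0]

```text
time_s: 3.93
tcp_pos: [0.6558, 0.1571, 0.1634]
eef_rot: [-179.0, -29.7, -66.9]
contact_force: [0.4, 0.5, 1.8]
gripper_width: 0.0006
```

Run:
```python
from h import *
tgt(30,loc(-.07,-.097,.038))
```

```text
t 3.9333 tcp [0.6558 0.1571 0.1634] loc [ -69.5 -106.4   53.4] F [0.4 0.5 1.8]
shift [ 0.0042 -0.0085 -0.0154] turn [-0.011  0.012 -0.003]
```

Just touching (1.8 N). Pressing on.

>>> carry_out:
  plan:
    - [0.001, -0.0022, -0.004, 0, 0, 0]
    - [0.001, -0.0022, -0.004, 0, 0, 0]
    - [0.001, -0.0022, -0.004, 0, 0, 0]
    - [0.001, -0.0022, -0.004, 0, 0, 0]
    - [0, 0, 0, 0, 0, 0]

```text
time_s: 4.35
tcp_pos: [0.6601, 0.1481, 0.1448]
eef_rot: [-179.1, -29.7, -66.7]
contact_force: [-0.3, 0.2, 0.5]
gripper_width: 0.0005
```

Run:
```python
from h import *
tgt(30,loc(-.07,-.089,.024))
a=r.capture("side")[40:310,190:410,::-1]; cv2.imwrite("pics/s4.png",cv2.convertScaleAbs(cv2.resize(a,None,fx=2.2,fy=2.2,interpolation=cv2.INTER_CUBIC),alpha=1.4))
```

```text
t 4.35 tcp [0.6601 0.1481 0.1448] loc [-69.9 -96.4  34.8] F [-0.3  0.2  0.5]
shift [ 0.003  -0.0068 -0.0108] turn [-0.01   0.011 -0.004]
```

View pics/s4.png

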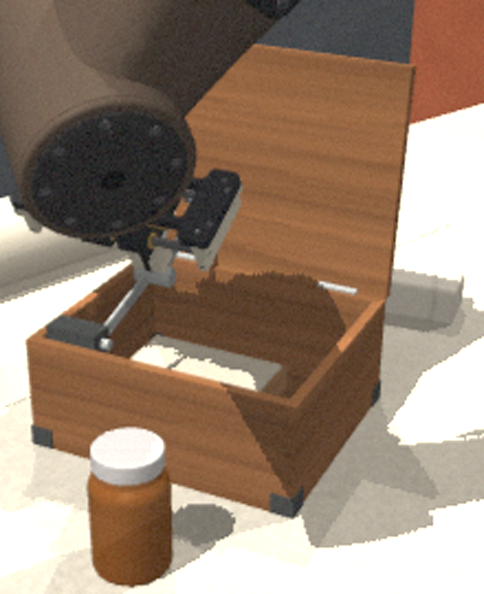

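The knuckle has gone down to about (155,272) and the force is low. I'll keep going past the straight.

>>> carry_out:
  plan:
    - [0.0009, -0.002, -0.004, 0, 0, 0]
    - [0.0009, -0.002, -0.004, 0, 0, 0]
    - [0.0009, -0.002, -0.004, 0, 0, 0]
    - [0.0009, -0.002, -0.004, 0, 0, 0]
    - [0, 0, 0, 0, 0, 0]

```text
time_s: 4.82
tcp_pos: [0.664, 0.143, 0.1287]
eef_rot: [-178.8, -29.5, -66.7]
contact_force: [-1.6, -0.6, 0.9]
gripper_width: 0.0006
```

Run:
```python
from h import *
tgt(30,loc(-.07,-.089,.015))
```

```text
t 4.8167 tcp [0.664  0.143  0.1287] loc [-71.5 -90.2  18.7] F [-1.6 -0.6  0.9]
shift [-0.0009 -0.0017 -0.0037] turn [-0.015  0.014 -0.007]
```

>>> carry_out:
  plan:
    - [0.0004, -0.001, -0.003, 0, 0, 0]
    - [0.0004, -0.001, -0.003, 0, 0, 0]
    - [0, 0, 0, 0, 0, 0]
    - [-0.006, 0.014, 0.026, 0, 0, 0]
    - [-0.007, 0.015, 0.03, 0, 0, 0]
    - [-0.007, 0.015, 0.03, 0, 0, 0]
    - [-0.004, 0.01, 0.035, 0, 0, 0]
    - [0, 0, 0.04, 0, 0, 0]
    - [0, 0, 0.03, 0, 0, 0]
    - [0, 0, 0.01, 0, 0, 0]

```text
time_s: 5.65
tcp_pos: [0.6351, 0.1927, 0.3255]
eef_rot: [-179.6, -29.7, -66.4]
contact_force: [0.4, -0.7, -0.1]
gripper_width: 0.0004
```

Run:
```python
from h import *
tgt(0,loc(-.07,-.089,.015))
a=r.capture("side")[40:310,190:410,::-1]; cv2.imwrite("pics/s5.png",cv2.convertScaleAbs(cv2.resize(a,None,fx=2.2,fy=2.2,interpolation=cv2.INTER_CUBIC),alpha=1.4))
a=r.capture("wrist")[:,:,::-1];cv2.imwrite("pics/w5.png",a)
```

```text
t 5.65 tcp [0.6351 0.1927 0.3255] loc [ -64.8 -147.3  215.5] F [ 0.4 -0.7 -0.1]
shift [ 0.028  -0.0514 -0.2005] turn [ 0.473  0.213 -0.003]
```

View pics/s5.png

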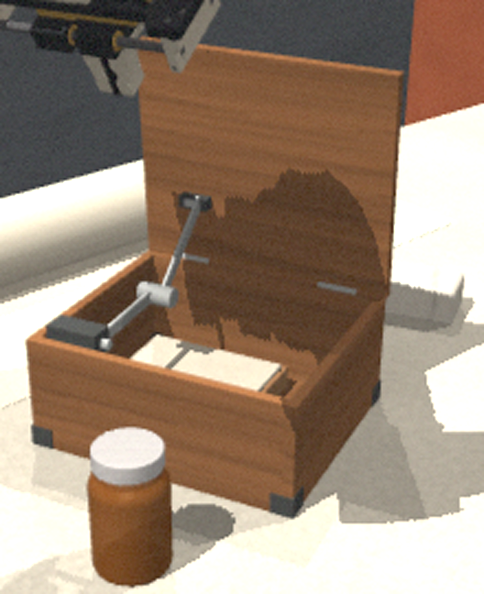

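View pics/w5.png

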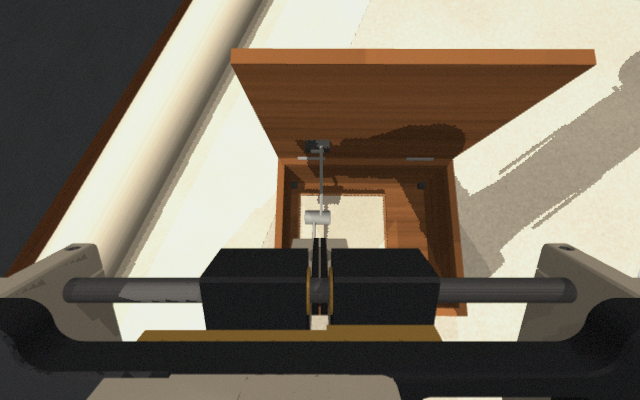

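The stay now bulges downward, with the knuckle at crop pixel (157,294). I'll check its height.

Run:
```python
from h import *
t=np.array([157,294])/2.2+[190,40]
s=least_squares(lambda q:(proj("side",[loc(-.07,q[0],q[1])])-t).ravel(),[-.09,.02]);print(s.x)
# lid angle: side crop corners inner free edge far(140,43) near(404,73)
for a in (95,92,90,88,85):
    c,q=np.cos(np.radians(a)),np.sin(np.radians(a))
    print(a,((proj("side",[loc(-.13,-.22*c,.22*q-.003),loc(.13,-.22*c,.22*q-.003)])-[190,40])*2.2).round())
```

```text
[-0.09084365 -0.00182841]
95 [[152.  33.]
 [410.  67.]]
92 [[146.  35.]
 [406.  69.]]
90 [[142.  36.]
 [404.  71.]]
88 [[138.  38.]
 [401.  73.]]
85 [[132.  42.]
 [397.  77.]]
```

The knuckle is at local z ≈ -2 mm, below the 18 mm limit, so the stay is broken; the lid rests near 90°. Now I'll go up and over to behind the lid.

Run:
```python
from h import *
tgt(0,loc(0,.06,.32))
for a in (90,80,70,60,50,40,30,20,15,10,5,2,0):
    t=np.radians(a); R=.2; P=R*np.array([-np.cos(t),np.sin(t)])+.012*np.array([np.sin(t),np.cos(t)])
    print(a,"loc y,z",((P+[.0095,0])*1e3).round(),"world",loc(0,P[0]+.0095,P[1]).round(4))
```

```text
t 5.75 tcp [0.635  0.1925 0.3236] loc [ -64.6 -147.1  213.6] F [-0.2  0.8  0.7]
shift [ 0.0234 -0.2157  0.1064] turn [ 0.473  0.212 -0.002]
90 loc y,z [ 21. 200.] world [0.643  0.0121 0.31  ]
80 loc y,z [-13. 199.] world [0.6291 0.0441 0.309 ]
70 loc y,z [-48. 192.] world [0.6154 0.0755 0.302 ]
60 loc y,z [-80. 179.] world [0.6025 0.1053 0.2892]
50 loc y,z [-110.  161.] world [0.5906 0.1326 0.2709]
40 loc y,z [-136.  138.] world [0.5802 0.1565 0.2478]
30 loc y,z [-158.  110.] world [0.5715 0.1764 0.2204]
20 loc y,z [-174.   80.] world [0.5649 0.1917 0.1897]
15 loc y,z [-181.   63.] world [0.5624 0.1974 0.1734]
10 loc y,z [-185.   47.] world [0.5605 0.2018 0.1565]
5 loc y,z [-189.   29.] world [0.5592 0.2049 0.1394]
2 loc y,z [-190.   19.] world [0.5587 0.206  0.129 ]
0 loc y,z [-190.   12.] world [0.5585 0.2065 0.122 ]
```

>>> carry_out:
  plan:
    - [0, 0, 0.035, 0.1, 0.045, 0]
    - [0, 0, 0.035, 0.1, 0.045, 0]
    - [0, 0, 0.035, 0.1, 0.045, 0]
    - [0, -0.01, 0.02, 0.1, 0.045, 0]
    - [0, -0.034, 0, 0.07, 0.03, 0]
    - [0, -0.034, 0, 0, 0, 0]
    - [0.003, -0.034, 0, 0, 0, 0]
    - [0.004, -0.034, 0, 0, 0, 0]
    - [0.004, -0.034, 0, 0, 0, 0]
    - [0.004, -0.034, 0, 0, 0, 0]
    - [0, 0, 0, 0, 0, 0]

```text
time_s: 6.67
tcp_pos: [0.6413, -0.0373, 0.4294]
eef_rot: [178.4, 0.6, -65.4]
contact_force: [-1.1, 0.9, -0.1]
gripper_width: 0.0005
```

Run:
```python
from h import *
tgt(0,loc(0,.055,.19))
```

```text
t 6.6667 tcp [ 0.6413 -0.0373  0.4294] loc [ 21.2  66.1 319.4] F [-1.1  0.9 -0.1]
shift [ 0.015   0.0187 -0.1294] turn [ 0.002 -0.03  -0.019]
```

>>> carry_out:
  plan:
    - [0.005, 0.001, -0.02, 0, -0.01, -0.006]
    - [0.005, 0.001, -0.03, 0, -0.01, -0.006]
    - [0.005, 0.001, -0.03, 0, -0.01, -0.006]
    - [0.004, 0.001, -0.03, 0, 0, 0]
    - [0, 0, -0.015, 0, 0, 0]
    - [0, 0, 0, 0, 0, 0]

```text
time_s: 7.17
tcp_pos: [0.6579, -0.0412, 0.2908]
eef_rot: [179.5, -0.0, -67.4]
contact_force: [0.0, -0.5, 0.1]
gripper_width: 0.0004
```

Run:
```python
from h import *
tgt(0,loc(0,.03,.196))
cv2.imwrite("pics/t6.png",cv2.convertScaleAbs(cv2.resize(r.capture("top")[45:245,225:475,::-1],None,fx=3,fy=3),alpha=1.8))
```

```text
t 7.1667 tcp [ 0.6579 -0.0412  0.2908] loc [  7.5  76.3 180.8] F [ 0.  -0.5  0.1]
shift [-0.0116  0.0455  0.0152] turn [ 0.003 -0.007  0.015]
```

View pics/t6.png

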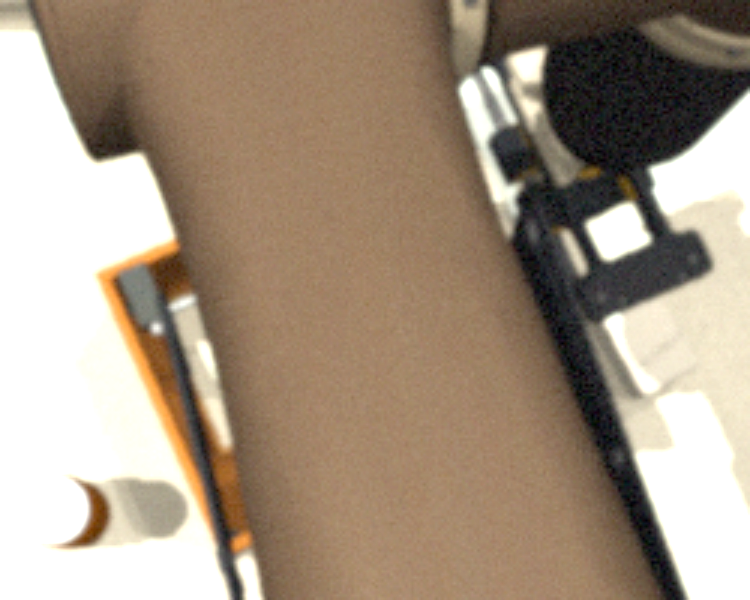

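The arm hides the lid from the top camera, but the gripper is clearly behind it. I'll approach and start pushing slowly.

>>> carry_out:
  plan:
    - [-0.004, 0.01, 0.006, 0, 0, 0]
    - [-0.004, 0.01, 0.006, 0, 0, 0]
    - [-0.003, 0.01, 0.002, 0, 0, 0]
    - [-0.003, 0.01, 0, 0, 0, 0]
    - [-0.003, 0.007, 0, 0, 0, 0.01]
    - [-0.0025, 0.006, 0, 0, 0, 0]
    - [-0.0025, 0.006, 0, 0, 0, 0]
    - [0, 0, 0, 0, 0, 0]

```text
time_s: 7.88
tcp_pos: [0.6356, 0.0242, 0.3134]
eef_rot: [-180.0, -0.2, -66.7]
contact_force: [0.5, -2.4, -0.9]
gripper_width: 0.0004
```

Run:
```python
from h import *
tgt(0,loc(0,-.013,.199))
a=r.capture("side")[40:310,190:410,::-1]; cv2.imwrite("pics/s7.png",cv2.convertScaleAbs(cv2.resize(a,None,fx=2.2,fy=2.2,interpolation=cv2.INTER_CUBIC),alpha=1.4))
```

```text
t 7.8833 tcp [0.6356 0.0242 0.3134] loc [  1.9   7.4 203.4] F [ 0.5 -2.4 -0.9]
shift [-0.0064  0.0195 -0.0044] turn [0.003 0.001 0.004]
```

View pics/s7.png

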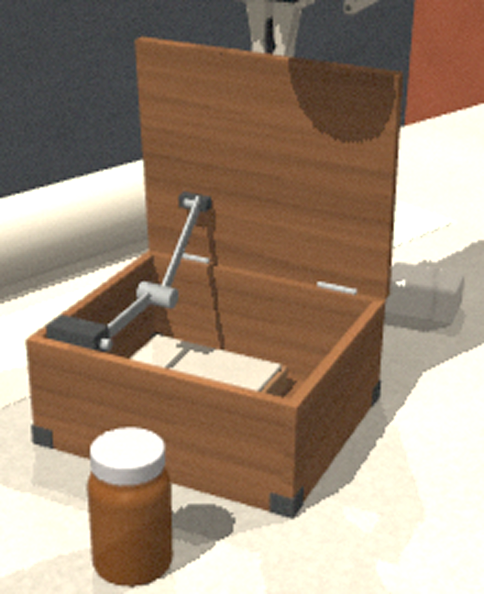

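The fingers now touch the lid's outer face with about 2.4 N, the knuckle is still low at (157,294), and the jar hasn't moved. I'll follow the arc.

>>> carry_out:
  plan:
    - [-0.0028, 0.0065, 0, 0, 0, 0]
    - [-0.0028, 0.0065, 0, 0, 0, 0]
    - [-0.0028, 0.0065, -0.001, 0, 0, 0]
    - [-0.0028, 0.0065, -0.001, 0, 0, 0]
    - [-0.0028, 0.0065, -0.002, 0, 0, 0]
    - [-0.0028, 0.0065, -0.002, 0, 0, 0]
    - [-0.0028, 0.0065, -0.002, 0, 0, 0]
    - [-0.0028, 0.0065, -0.003, 0, 0, 0]
    - [-0.0028, 0.0065, -0.003, 0, 0, 0]
    - [-0.0028, 0.0065, -0.003, 0, 0, 0]
    - [-0.0028, 0.0065, -0.003, 0, 0, 0]
    - [-0.0028, 0.0065, -0.004, 0, 0, 0]

```text
time_s: 8.93
tcp_pos: [0.6004, 0.1066, 0.2902]
eef_rot: [-179.8, -0.4, -66.8]
contact_force: [0.7, -0.5, 3.8]
gripper_width: 0.0005
```

Run:
```python
from h import *
tgt(0,loc(0,-.136,.138))
a=r.capture("side")[40:310,190:410,::-1]; cv2.imwrite("pics/s8.png",cv2.convertScaleAbs(cv2.resize(a,None,fx=2.2,fy=2.2,interpolation=cv2.INTER_CUBIC),alpha=1.4))
```

```text
t 8.9333 tcp [0.6004 0.1066 0.2902] loc [  1.3 -82.1 180.2] F [ 0.7 -0.5  3.8]
shift [-0.0203  0.0499 -0.0422] turn [0.005 0.006 0.006]
```

View pics/s8.png

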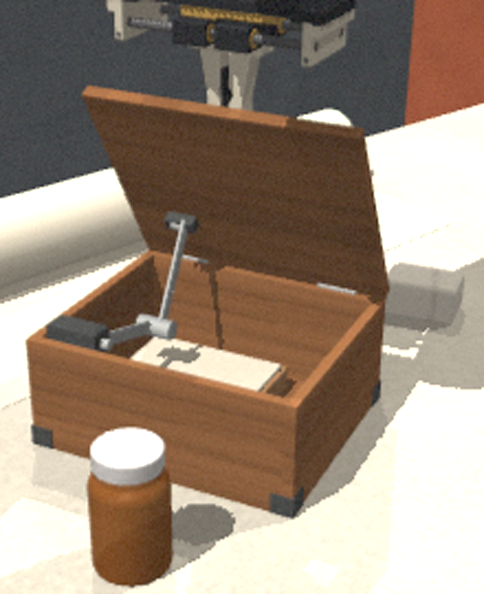

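The lid is at about 60° and the stay is folding into the chest. The force is about 4 N. Continuing.

>>> carry_out:
  plan:
    - [-0.0028, 0.0065, -0.0045, 0, 0, 0]
    - [-0.0028, 0.0065, -0.0045, 0, 0, 0]
    - [-0.0027, 0.0064, -0.005, 0, 0, 0]
    - [-0.0027, 0.0063, -0.005, 0, 0, 0]
    - [-0.0025, 0.006, -0.0055, 0, 0, 0]
    - [-0.0025, 0.006, -0.0055, 0, 0, 0]
    - [-0.0025, 0.0058, -0.006, 0, 0, 0]
    - [-0.0023, 0.0055, -0.006, 0, 0, 0]
    - [-0.0022, 0.0053, -0.0065, 0, 0, 0]
    - [-0.0022, 0.005, -0.007, 0, 0, 0]
    - [-0.002, 0.005, -0.007, 0, 0, 0]
    - [-0.002, 0.0047, -0.007, 0, 0, 0]

```text
time_s: 9.98
tcp_pos: [0.5669, 0.1837, 0.211]
eef_rot: [-179.9, -0.3, -66.8]
contact_force: [1.9, -2.0, 0.8]
gripper_width: 0.0002
```

Run:
```python
from h import *
tgt(0,loc(0,-.181,.063))
a=r.capture("side")[40:310,190:410,::-1]; cv2.imwrite("pics/s9.png",cv2.convertScaleAbs(cv2.resize(a,None,fx=2.2,fy=2.2,interpolation=cv2.INTER_CUBIC),alpha=1.4))
```

```text
t 9.9833 tcp [0.5669 0.1837 0.211 ] loc [   1.4 -166.3  101. ] F [ 1.9 -2.   0.8]
shift [-0.0046  0.0141 -0.038 ] turn [0.005 0.003 0.006]
```

View pics/s9.png

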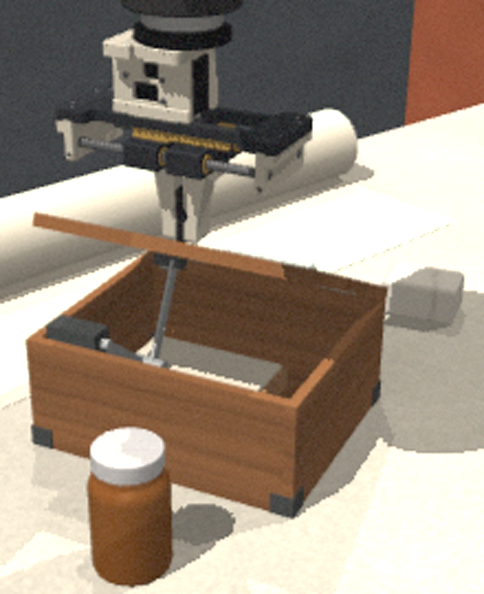

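>>> carry_out:
  plan:
    - [-0.0012, 0.003, -0.0055, 0, 0, 0]
    - [-0.001, 0.0026, -0.0055, 0, 0, 0]
    - [-0.001, 0.0024, -0.0055, 0, 0, 0]
    - [-0.0009, 0.0022, -0.0055, 0, 0, 0]
    - [-0.0007, 0.0018, -0.005, 0, 0, 0]
    - [-0.0006, 0.0015, -0.005, 0, 0, 0]
    - [-0.0005, 0.0012, -0.005, 0, 0, 0]
    - [-0.0004, 0.001, -0.005, 0, 0, 0]
    - [-0.0003, 0.0008, -0.005, 0, 0, 0]
    - [-0.0002, 0.0006, -0.0045, 0, 0, 0]
    - [0, 0, 0, 0, 0, 0]

```text
time_s: 10.95
tcp_pos: [0.5575, 0.2041, 0.1516]
eef_rot: [179.9, -0.2, -66.8]
contact_force: [0.5, 0.7, 0.5]
gripper_width: 0.0001
```

Run:
```python
from h import *
tgt(0,loc(0,-.19,.019))
```

```text
t 10.95 tcp [0.5575 0.2041 0.1516] loc [   1.8 -188.7   41.6] F [0.5 0.7 0.5]
shift [ 0.0012  0.002  -0.0226] turn [ 0.004 -0.     0.006]
```

>>> carry_out:
  plan:
    - [0, 0, -0.002, 0, 0, 0]
    - [0, 0, -0.002, 0, 0, 0]
    - [0, 0, -0.002, 0, 0, 0]
    - [0, 0, -0.002, 0, 0, 0]
    - [0, 0, -0.002, 0, 0, 0]
    - [0, 0, -0.002, 0, 0, 0]
    - [0, 0, -0.002, 0, 0, 0]
    - [0, 0, -0.002, 0, 0, 0]
    - [0, 0, -0.002, 0, 0, 0]
    - [0, 0, -0.002, 0, 0, 0]
    - [0, 0, -0.001, 0, 0, 0]
    - [0, 0, 0, 0, 0, 0]

```text
time_s: 11.95
tcp_pos: [0.5581, 0.2047, 0.129]
eef_rot: [-180.0, -0.2, -66.8]
contact_force: [-0.3, 0.4, 1.4]
gripper_width: 0.0004
```

Run:
```python
from h import *
tgt(0,loc(0,-.19,.012))
a=r.capture("side")[40:310,190:410,::-1]; cv2.imwrite("pics/s10.png",cv2.convertScaleAbs(cv2.resize(a,None,fx=2.2,fy=2.2,interpolation=cv2.INTER_CUBIC),alpha=1.4))
```

```text
t 11.95 tcp [0.5581 0.2047 0.129 ] loc [   1.1 -189.    19. ] F [-0.3  0.4  1.4]
shift [ 0.0006  0.0013 -0.007 ] turn [0.003 0.001 0.006]
```

View pics/s10.png

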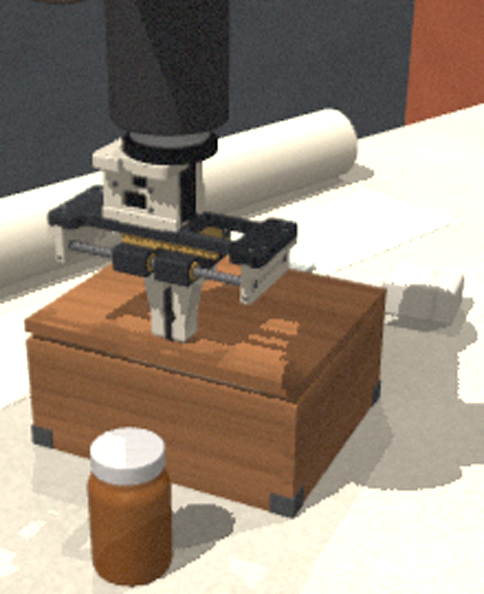

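The lid is a few degrees from shut, and a thin gap still shows along its front edge. I'll finish in 1 mm rows, watching the force.

>>> carry_out:
  plan:
    - [0, 0, -0.001, 0, 0, 0]
    - [0, 0, -0.001, 0, 0, 0]
    - [0, 0, -0.001, 0, 0, 0]
    - [0, 0, -0.001, 0, 0, 0]
    - [0, 0, -0.001, 0, 0, 0]
    - [0, 0, -0.001, 0, 0, 0]
    - [0, 0, 0, 0, 0, 0]

```text
time_s: 12.58
tcp_pos: [0.5581, 0.2048, 0.1227]
eef_rot: [-180.0, -0.2, -66.8]
contact_force: [-0.0, -0.7, 1.0]
gripper_width: 0.0005
```

>>> carry_out:
  plan:
    - [0, 0, -0.001, 0, 0, 0]
    - [0, 0, -0.001, 0, 0, 0]
    - [0, 0, 0, 0, 0, 0]

```text
time_s: 12.83
tcp_pos: [0.5581, 0.2047, 0.1226]
eef_rot: [-179.9, -0.2, -66.8]
contact_force: [0.4, -0.1, -1.0]
gripper_width: 0.0005
```

>>> carry_out:
  plan:
    - [0, 0, -0.001, 0, 0, 0]
    - [0, 0, -0.002, 0, 0, 0]
    - [0, 0, -0.002, 0, 0, 0]

```text
time_s: 13.08
tcp_pos: [0.5583, 0.2047, 0.1221]
eef_rot: [-179.8, -0.2, -66.7]
contact_force: [-9.6, -0.4, 21.4]
gripper_width: 0.0005
```

Run:
```python
from h import *
tgt(0,loc(0,-.19,.012))
a=r.capture("side")[100:310,190:410,::-1]; cv2.imwrite("pics/s11.png",cv2.convertScaleAbs(cv2.resize(a,None,fx=2.8,fy=2.8,interpolation=cv2.INTER_CUBIC),alpha=1.4))
```

```text
t 13.0833 tcp [0.5583 0.2047 0.1221] loc [   0.9 -188.9   12.1] F [-9.6 -0.4 21.4]
shift [ 0.0003  0.0014 -0.0001] turn [0.003 0.004 0.003]
```

View pics/s11.png

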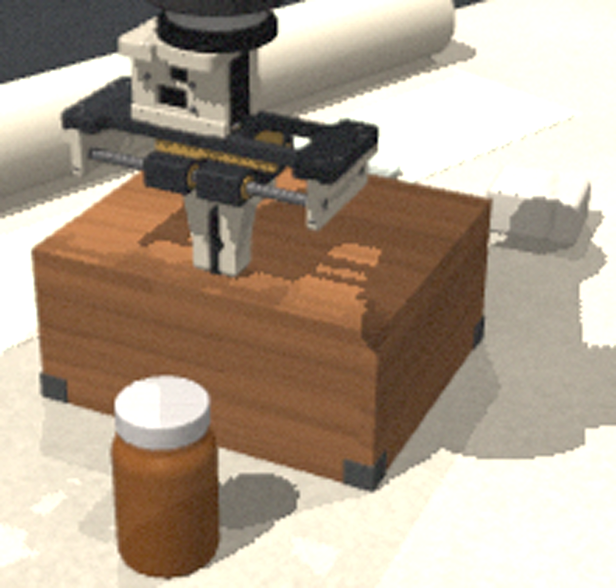

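The lid is at its stop: no gap along the front, tip at z = 0.122 as expected, and the force rose to 21 N. I'll lift off and check.

>>> carry_out:
  plan:
    - [0, 0, 0.004, 0, 0, 0]
    - [0, 0, 0.015, 0, 0, 0]
    - [0, 0, 0.035, 0, 0, 0]
    - [0, 0, 0.04, 0, 0, 0]
    - [0, 0, 0.04, 0, 0, 0]
    - [0, 0, 0.03, 0, 0, 0]
    - [0, 0, 0.01, 0, 0, 0]
    - [0, 0, 0, 0, 0, 0]
    - [0, 0, 0, 0, 0, 0]

```text
time_s: 13.88
tcp_pos: [0.5549, 0.2007, 0.301]
eef_rot: [179.7, -0.4, -66.8]
contact_force: [-0.8, -0.1, -0.2]
gripper_width: 0.0007
```

Run:
```python
from h import *
tgt(0,loc(0,-.19,.012))
for z in (.0,.012): print(((proj("side",[loc(-.13,-.22,z),loc(.13,-.22,z)])-[190,100])*2.8).round())
a=r.capture("side")[100:310,190:410,::-1]; cv2.imwrite("pics/s12.png",cv2.convertScaleAbs(cv2.resize(a,None,fx=2.8,fy=2.8,interpolation=cv2.INTER_CUBIC),alpha=1.4))
```

```text
t 13.8833 tcp [0.5549 0.2007 0.301 ] loc [   5.6 -186.6  191. ] F [-0.8 -0.1 -0.2]
shift [ 0.0038  0.0054 -0.179 ] turn [ 0.008 -0.001  0.005]
[[ 33. 260.]
 [379. 346.]]
[[ 31. 245.]
 [380. 330.]]
```

View pics/s12.png

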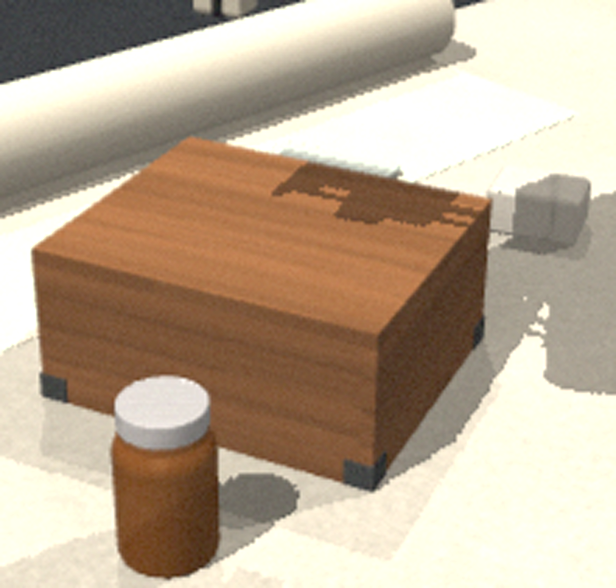

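The lid is flush. Its top front corners are at (35,250) and (378,334), within 5 px of the shut prediction, and the jar hasn't moved. The gripper is clear, so I'll hand in.

```bash
python3 -c "
from plant import r
print(r.close_job())"
```

```text
the job is handed in; nothing more can be done
None
```

The stay is broken, the lid is fully shut, and the job was handed in at about 14 s. I pushed the knuckle down and in at 30° until its centre was at about z = -2 mm (the limit was 18 mm). Then I lowered the lid slowly from behind along its arc, in 1–2 mm rows for the last 9°.

**Last checks:**
- **Lid:** it sat flush after I lifted off, with no gap along the front edge. At the stop the tip stood at z = 0.122 m, as expected for shut.
- **Image check:** the lid's corners were within about 5 px of the shut prediction. That difference fits the 3 mm height offset in my camera fit.
- **Jar:** it stands where it was.
- **Forces:** the highest reading was 23 N, at the final press against the stop. The other readings I took stayed under about 5 N, though force was only read at the end of each move.

No check failed.

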